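# Shuffle the three-lug setting master into its gauging nest and stroke the height gate

### The arm

A 7-joint arm with a two-finger parallel gripper is mounted at the origin on a cart in front of the work surface, level with it; the furniture and walls round the work are solid. World frame = base frame: x ahead of the robot, y to its left, z up, the work surface at z = 0. Lengths are in m, angles in rad, forces in N, time in s.
With the tool pointing down it reaches from about 0.4 to 0.85 m from the base axis. Payload 6.9 kg.
Tool frame: the origin (TCP) lies midway between the tips of the shut fingers; the grasp point (between the pads) lies 19 mm behind it; z points along the fingers, y is the direction in which the jaws open and shut (so a half turn about z gives the same grasp; the last joint's range is limited). The gripper opens to 85 mm and grips with 20 to 120 N. Pads are 22 mm wide; open, the fingers measure 114 mm over their backs; the gripper's body (76 mm by 85 mm) begins 54 mm behind the grasp point. The pads swing forward as they close: fully open they stand 13 mm farther back than shut.
Start: joints at [0.894, 0.507, -0.238, 1.5, 0.126, 1.149, -0.155], TCP at [0.44, -0.444, 0.231] pointing down, gripper open.
Joint ranges: [-3.08, 3.08], [-0.24, 2.05], [-1.43, 1.35], [0, 2.5], [-1.52, 4.66], [0.17, 1.96], [-2.89, 2.89]. Speed limits (rad/s): [2.39, 2.39, 3.14, 3.14, 3.14, 3.14, 3.14].

### API

Orientations are given as a unit quaternion [w, x, y, z].
In Python, from station import * gives the robot as it stands. The module is installed in compiled form; this text tells all that it offers.
- The arm moves only by the shell command python3 -m handwheel 'ROWS' [OPENING] [FORCE]. ROWS is JSON, a list of rows, each a list of 4 numbers: the shift along the tool's x, y, z in cm, then the turn about the tool's z in degrees. In form: [[tx, ty, tz, yaw], ...]. A call has 1 to 10 rows; each row is the pose to reach, as a shift and turn from the pose commanded when the call began, along the tool's axes at that moment; what a row does not reach only later rows make up. A row lasts 1/10 s, in which the tool goes at most 50 mm and 8.59 degrees, less where a joint would pass 70% of its speed; a pose out of reach is approached as far as the arm can. A call with a gripper value outside its range is refused whole. OPENING is the finger opening in cm, from 0 to 8.54, set as the call begins (- or left out, the last holds). The fingers move at their own pace and stop on an object; FORCE is the grip in N (left out, the last holds). Time passes only in rows, so rows that repeat a pose let the fingers close. It gives the time, the measured TCP pose, the force and the opening at its end, in the units of the state.
- get_obs(): the state, without advancing time (a new reading comes with each control period).
- get_image(name): name is "scene" or "top"; returns a dict with "pixels" (480x640x3 uint8, blue, green, red), "fx", "fy", "cx", "cy" (pixels), "world_from_camera" (4x4, takes a point from camera to world coordinates). Camera axes: x right, y down, z forward; pixel columns grow to the right and rows downward; lengths in m; the calibration is good to about 2 mm. A picture is of the moment at which its call begins. There is no depth.
- job_done(): hands the job in, once; it reports no verdict.
Trained networks look in a picture, given as the dict that the camera call returned (one of the last four; its "shot" number tells which), for a name from the list of things; names that differ only in an ending like _2 or _b are one class to them, and where a whole thing is asked for, a point or a joint stands for the part that bears it (a point fixed in the world has none). Each returns a list of dicts, best first, with "score" (0 to 1); they miss things now and then, are a little off and sometimes report something else, mostly with a low value. They report only what shows in the picture. A call takes as long as a camera call.
- look_for(picture, thing): "extent" ([centre column, centre row, width, height] in pixels, round what is visible of it).
- place_of(picture, thing): "xy" ([column, row] in pixels: a listed point, or the origin of a listed thing).
The state is a dict: "t": time; "joint_positions": joint angles; "qd": joint speeds; "tau": joint torques, N m; "position": TCP position; "ee_rot": TCP orientation; "force": force on the tool from outside, world axes, zero at the start; "ft_torque": the same for the moment, N m; "gripper_width": opening from 0.0 (shut) to 1.0 (fully open).
Only numpy, scipy, OpenCV 4.12 (cv2) and the standard library are available. Lean on these libraries where they do the work, as an engineer would, in place of code of your own. Each camera call takes 0.05 s, during which the arm holds its last target.

### The job

Slide the big three-lug steel master along the deck of the gauging nest, between the two guide posts and over the pocket (do not lift it off the deck), then turn and shuffle it until its lugs fall into the notches and it sits fully home. Once it is home, push the red pad of the height gate to the end of its travel, so that the tongue passes over the master, and let the gate spring right back. Leave everything else on the deck and round the nest where it stands.

Things in the scene. Friction and masses are not known exactly. Their poses are not given: they have to be found in the camera images.
- nest: Gauging nest: aluminium deck 190 x 400 mm (its x by y), 26 mm high, fixed to the surface plate. Origin at the centre of its underside, z up, x away from the robot at yaw 0, y to the left. The -y half is the loading area, the +y half has the pocket and, beyond it, the gate, whose two rails (14 mm above the deck) lie at x = +-27, y = 116 to 196 mm.
- pocket (a point): Centre of the pocket's mouth, level with the deck, at (0, 40, 26) mm in the nest's frame. Round bore 92 mm across, floor 19 mm below the deck, with three radial notches 21 mm wide, 10 mm deep, reaching to 74 mm from this point; they point to -90, +30 and +150 degrees in the nest's frame (0 = its +x, 90 = its +y). The master may tip in leading edge first; pushing on rights it.
- post_far (a point): Foot of a guide post, at (83, -50, 26) mm in the nest's frame: upright steel pin 12 mm across and 34 mm high on the deck, with a collar 20 mm across and 4 mm high. The master passes between the two posts (it has 9 mm to spare each side).
- post_near (a point): Foot of the other guide post, the same, at (-83, -50, 26) mm in the nest's frame.
- seat (a point): Where the master's origin lies when it is fully home: on the bore's axis, at (0, 40, 8) mm in the nest's frame, 18 mm below the deck; axes as the nest's. Round the nest, in world mm: a monitor 274 high fills x > 611, y 190 to 485; a dial comparator 300 high with a 36 mm base fills x > 660, y -245 to -135; a lamp box 115 high fills x > 691, y -30 to 118.
- master: Setting master: steel drum 88 mm across, 40 mm high, 0.35 to 0.7 kg, 1.5 mm chamfer at its foot, with three equal brass lugs 16 mm wide reaching to 68 mm from its axis, 8 to 18 mm above its underside. Origin at the centre of its underside, z up; lugs point to -90, +30, +150 degrees in its frame (fits every third of a turn). Starts upright on the loading area at any yaw, too wide for most grippers.
- master_top (a point): Centre of the master's top, 40 mm above its origin: 40 mm above the deck at the start. Over the bore it first drops 8 mm, till the lugs rest on the deck; held loosely by the bore (2 mm all round) it can then be turned by pushing a lug sideways. Lugs over notches (2.5 mm free each side), it drops 10 mm more, fully home: lugs flush with the deck, this point 22 mm above it.
- gate (a joint): Travel of the height gate: 0 at rest, 0.045 m at its end; slides along the nest's -y, toward the pocket, against a spring (3 N at rest, 8 N at the end) that returns it when let go. Its tongue (30 mm wide, 24.5 to 30 mm above the deck, tip at y = 95 mm at rest) clears a master that is home and is blocked by one that is not.
- gate_pad (a point): Centre of the gate's red push pad: 34 mm wide (nest's x), 12 mm thick (nest's y), standing from 29 to 63 mm above the deck; this point is 46 mm above the deck, at x = 0, y = 170 mm in the nest's frame at rest. Push on its +y face.
- gear: Steel spur gear with a hub, 51 mm across, 20 mm high, lying on the deck beside the gate (it and the gauge block change places); a bystander, leave alone; loose; origin at the centre of its underside
- block: Steel gauge block 30 x 9 x 25 mm, standing on the deck beside the gate; a bystander, leave alone; loose; origin at the centre of its underside
- dropper: Brown dropper bottle 33 mm across, 102 mm high, standing by the nest's -y end; a bystander, leave alone; loose; origin at the centre of its underside
- shaft: Steel stepped shaft 34 mm across, 87 mm high, standing by the nest's -y end; a bystander, leave alone; loose; origin at the centre of its underside
- loupe: Black stand loupe 42 mm across, 39 mm high, in front of the nest; a bystander, leave alone; loose; origin at the centre of its underside
- stylus: Black flat box with a clear lid, 60 x 90 x 22 mm, off the nest's +y end; a bystander, leave alone; loose; origin at the centre of its underside

How it is judged:
By the outcome, as a careful person would: the job done as asked, in the order asked, and still so for the second after the job is handed in, with the robot touching nothing.
It also fails if it takes over 67 s, if anything falls off the work surface, if the arm or the gripper's body presses on something with over 40 N, if the wrist force passes 120 N, or if a joint passes its speed limit or range.

## Working session

There is one attempt and no reset: what is moved stays moved. The work goes in short steps, Python scripts to look and compute and a shell command to move; the robot and the scene stay as the last step left them, time stands still between calls to the robot, and variables do not carry over. Pictures are saved under pics/ and viewed, and the job is handed in when it is done.

```bash
mkdir -p pics; ls; cat > h.py <<'E'
from station import *
import numpy as np, cv2
def ray(im,uv,z):
    T=np.array(im["world_from_camera"]);d=np.array([(uv[0]-im["cx"])/im["fx"],(uv[1]-im["cy"])/im["fy"],1.])
    d=T[:3,:3]@d;o=T[:3,3];return o+d*(z-o[2])/d[2]
def proj(im,p):
    T=np.linalg.inv(np.array(im["world_from_camera"]));q=T[:3,:3]@np.array(p)+T[:3,3]
    return np.array([q[0]/q[2]*im["fx"]+im["cx"],q[1]/q[2]*im["fy"]+im["cy"]])
E
python3 - <<'E'
from h import *
o=get_obs();print({k:np.round(o[k],3) for k in o})
for n in("top","scene"):
    im=get_image(n);cv2.imwrite(f"pics/{n}0.png",im["pixels"]);print(n,np.round(im["world_from_camera"],3).tolist(),im["fx"])
    for t,z in [("nest",0),("pocket",.026),("post_far",.026),("post_near",.026),("seat",.008),("master",.026),("master_top",.066),("gate_pad",.072),("gear",.026),("block",.026),("dropper",0),("shaft",0),("loupe",0),("stylus",0)]:
        r=place_of(im,t)
        print(t,[(np.round(a["xy"],1).tolist(),round(a["score"],2),np.round(ray(im,a["xy"],z)[:2]*1000,1).tolist()) for a in r[:2]])
E
```

```text
pics
{'t': np.float64(0.0), 'joint_positions': array([ 0.894,  0.508, -0.238,  1.501,  0.126,  1.149, -0.155]), 'qd': array([-0.002, -0.   ,  0.001,  0.001,  0.001, -0.   ,  0.001]), 'tau': array([ 0.0000e+00, -6.2059e+01, -2.1870e+00, -2.4965e+01,  1.3000e-02,
        1.2000e-02, -0.0000e+00]), 'position': array([ 0.44 , -0.443,  0.23 ]), 'ee_rot': array([-0.001,  0.925,  0.381, -0.   ]), 'force': array([0.266, 0.996, 0.677]), 'ft_torque': array([-0.003, -0.039,  0.042]), 'gripper_width': np.float64(1.003)}
top [[0.004, -0.989, 0.147, 0.35], [-0.999, -0.009, -0.03, -0.123], [0.031, -0.147, -0.989, 1.255], [0.0, 0.0, 0.0, 1.0]] 610.0820132119272
nest [([330.5, 237.5], 0.72, [520.9, -196.4])]
pocket [([312.9, 236.5], 0.93, [519.1, -159.0])]
post_far [([356.1, 194.0], 0.94, [608.2, -247.7])]
post_near [([359.0, 274.4], 0.73, [442.6, -252.5])]
seat [([312.3, 237.7], 0.73, [519.0, -158.3]), ([258.2, 269.5], 0.73, [452.6, -48.1])]
master [([383.9, 222.3], 0.92, [549.7, -304.4]), ([463.2, 207.3], 0.53, [582.5, -469.3])]
master_top [([386.9, 219.9], 0.86, [548.1, -304.6])]
gate_pad [([245.4
[... 601 characters left out ...]
, 266.5], 0.63, [453.9, -51.9])]
post_far [([399.7, 267.8], 0.9, [605.3, -244.7])]
post_near [([349.7, 318.2], 0.86, [443.9, -252.5])]
seat [([335.8, 274.3], 0.57, [534.8, -152.3])]
master [([405.8, 297.9], 0.59, [542.4, -296.8])]
master_top [([410.6, 273.1], 0.94, [559.8, -291.2])]
gate_pad [([273.3, 226.2], 0.85, [510.7, -21.3])]
gear [([303.7, 234.4], 0.66, [575.5, -38.4])]
block [([264.5, 266.4], 0.56, [453.3, -50.7])]
dropper [([513.6, 337.6], 0.83, [596.6, -469.1])]
shaft [([484.0, 375.2], 0.7, [495.4, -465.0]), ([337.8, 272.5], 0.69, [549.1, -145.9])]
loupe [([294.0, 327.3], 0.73, [391.1, -178.3])]
stylus [([237.3, 242.7], 0.88, [496.1, 72.0]), ([334.8, 273.8], 0.52, [542.5, -143.9])]
```

View pics/top0.png

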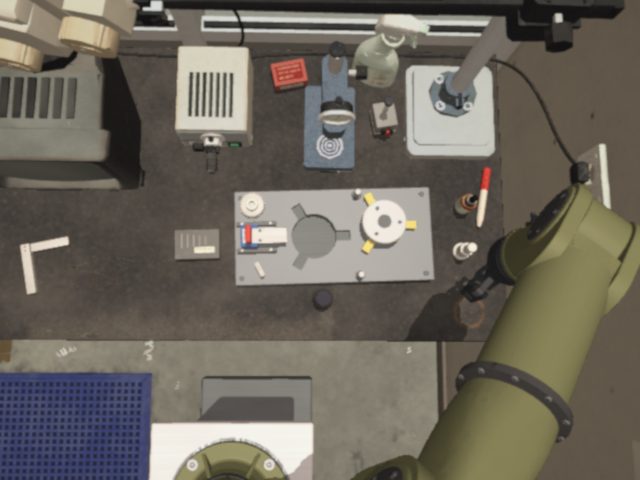

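View pics/scene0.png

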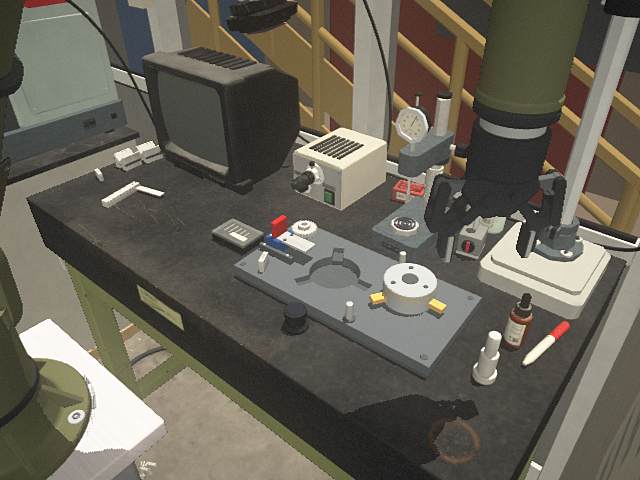

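```bash
python3 - <<'E'
import cv2
a=cv2.imread("pics/top0.png")[170:310,180:430]
cv2.imwrite("pics/top0z.png",cv2.resize(a,None,fx=3.2,fy=3.2,interpolation=cv2.INTER_CUBIC))
E
```

```text
(no output)
```

View pics/top0z.png

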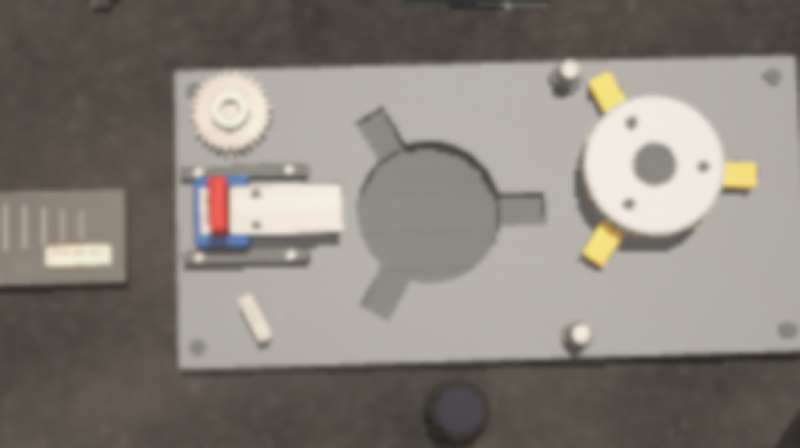

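The top view shows the nest with the gate on the left (+y) and the master on the right at about (384,222). One lug points almost straight to -y, so I'll grip that trailing lug. Next I'll measure accurately.

```bash
cat > meas.py <<'E'
from h import *
from scipy.optimize import least_squares
def lugs(im,z,N=None):
    hsv=cv2.cvtColor(im["pixels"],cv2.COLOR_BGR2HSV)
    m=cv2.inRange(hsv,(18,110,100),(35,255,255))
    n,l,s,c=cv2.connectedComponentsWithStats(m)
    out=[]
    for i in range(1,n):
        if s[i,4]>15:
            p=ray(im,c[i],z)
            if .40<p[0]<.64 and -.45<p[1]<.02: out.append((p[0]*1000,p[1]*1000,s[i,4]))
    return np.array(out)
E
python3 - <<'E'
from meas import *
im=get_image("top");g=cv2.cvtColor(im["pixels"],cv2.COLOR_BGR2GRAY).astype(float)
# deck edge subpixel: search along normals from model, iterate
def world(p,q): 
    c,s=np.cos(p[2]),np.sin(p[2]);return np.array([p[0]+c*q[0]-s*q[1],p[1]+s*q[0]+c*q[1],.026])
p=np.array([.523,-.2,.03])
from scipy.ndimage import map_coordinates,gaussian_filter
gs=gaussian_filter(g,.7)
for it in range(6):
    rows=[];res=[]
    for side,(f,nrm) in enumerate([(lambda t:(.095,t*.18),(1,0)),(lambda t:(-.095,t*.18),(-1,0)),(lambda t:(t*.08,.2),(0,1)),(lambda t:(t*.08,-.2),(0,-1))]):
        ds=np.linspace(-.010,.010,81)
        for t in np.linspace(-1,1,25):
            q=np.array(f(t));pp=np.array([proj(im,world(p,q+d*np.array(nrm))) for d in ds])
            v=map_coordinates(gs,[pp[:,1],pp[:,0]],order=1);gr=np.gradient(v)
            k=np.argmin(gr)
            if gr[k]>-1:continue
            rows.append((side,q,nrm,ds[k]))
    A=[];b=[]
    for s,q,n,d in rows:
        A.append([n[0]*np.cos(p[2])-n[1]*np.sin(p[2]),n[0]*np.sin(p[2])+n[1]*np.cos(p[2]),n[1]*q[0]-n[0]*q[1]]);b.append(d)
    A=np.array(A);b=np.array(b)
    r=least_squares(lambda x:A@x-b,np.zeros(3),loss="soft_l1",f_scale=.001)
    p=p+r.x
print(len(b),"nest",p[:2]*1000,np.degrees(p[2]))
for s in range(4):
    i=[k for k,r_ in enumerate(rows) if r_[0]==s];print(s,len(i),np.median((b-A@r.x)[i])*1000)
for n,q in [("pocket",(0,.04)),("pf",(.083,-.05)),("pn",(-.083,-.05)),("pad",(0,.17))]: print(n,world(p,q)*1000)
L=lugs(im,.044);print(L.round(1))
# master top circle: white blob fit
m=((g>165)*255).astype(np.uint8)
n,l,s,c=cv2.connectedComponentsWithStats(m)
for i in range(1,n):
    if s[i,4]>400 and 330<c[i][0]<430 and 180<c[i][1]<270:
        cn,_=cv2.findContours((l==i).astype(np.uint8),cv2.RETR_EXTERNAL,cv2.CHAIN_APPROX_NONE)
        h=cv2.convexHull(max(cn,key=len)); e=cv2.fitEllipse(h);print(e,ray(im,e[0],.066)*1000)
E
```

```text
100 nest [ 522.01173055 -200.88208294] 2.0336273396195894
0 25 0.47954716880525994
1 25 0.483743613461498
2 25 0.7594934130848928
3 25 0.4922239772184178
pocket [ 520.59228891 -160.90727605   26.        ]
pf [ 606.73375688 -247.90525015   26.        ]
pn [ 440.83830831 -253.79593294   26.        ]
pad [515.97910359 -30.98915368  26.        ]
[[ 595.6 -271.    66. ]
 [ 542.4 -356.5   64. ]
 [ 499.2 -269.    93. ]]
((330.0113220214844, 235.3958740234375), (115.73311614990234, 247.40560913085938), 88.29240417480469) [ 516.07522747 -191.55075775   66.        ]
```

```bash
cat >> meas.py <<'E'
from scipy.ndimage import map_coordinates,gaussian_filter
def circ(im,c,z,r=.044,it=8,sgn=-1):
    g=gaussian_filter(cv2.cvtColor(im["pixels"],cv2.COLOR_BGR2GRAY).astype(float),.7)
    c=np.array(c,float);ds=np.linspace(-.009,.009,73)
    for _ in range(it):
        A=[];b=[]
        for a in np.linspace(0,2*np.pi,120,endpoint=False):
            n=np.array([np.cos(a),np.sin(a)])
            pp=np.array([proj(im,[*(c+(r+d)*n),z]) for d in ds])
            v=map_coordinates(g,[pp[:,1],pp[:,0]],order=1);gr=sgn*np.gradient(v);k=np.argmax(gr)
            if gr[k]>2.: A.append([*n,1]);b.append(ds[k])
        A=np.array(A);b=np.array(b);x=least_squares(lambda x:A@x-b,np.zeros(3),loss="soft_l1",f_scale=.0007).x
        c=c+x[:2]
    return c*1000,x[2]*1000,len(b)
NEST=np.array([522.,-200.9]);NY=np.radians(2.03)
def tonest(w):
    d=np.array(w)[:2]-NEST;c,s=np.cos(NY),np.sin(NY);return np.array([c*d[0]+s*d[1],-s*d[0]+c*d[1]])
E
python3 - <<'E'
from meas import *
for n in("top","scene"):
    im=get_image(n)
    print(n,circ(im,(.548,-.302),.066))
    if n=="top": print("bore",circ(im,(.5206,-.1609),.026,.046,sgn=1))
    L=lugs(im,.044);print(L.round(1))
    g=im["pixels"]
    s=(slice(160,300),slice(340,440)) if n=="top" else (slice(230,360),slice(330,480))
    cv2.imwrite(f"pics/{n}m.png",cv2.resize(g[s],None,fx=5,fy=5,interpolation=cv2.INTER_CUBIC)[:600])
E
```

```text
top (array([ 545.54403976, -298.66546915]), np.float64(-0.8021620814301744), 107)
bore (array([ 518.78450147, -159.51011439]), np.float64(1.4332397922296505), 54)
[[ 595.7 -271.    67. ]
 [ 542.3 -356.4   64. ]
 [ 499.2 -269.    93. ]]
scene (array([ 545.77845475, -298.26004789]), np.float64(-0.36611465592002174), 120)
[[ 495.8 -270.6  129. ]
 [ 539.8 -354.   152. ]]
```

View pics/topm.png

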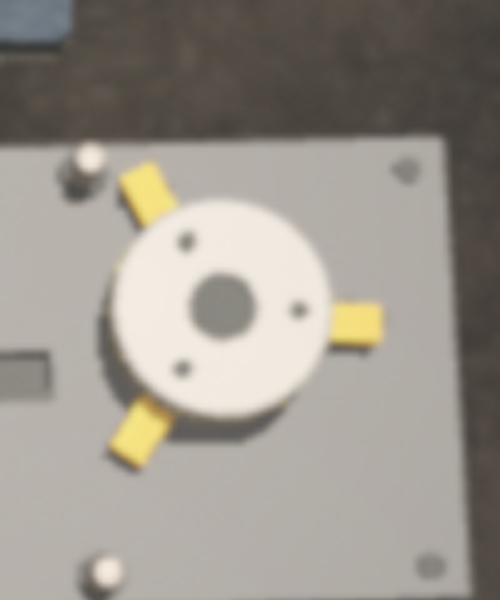

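```bash
cat > go.py <<'E'
import sys
from meas import *
# usage: go.py x y z(mm world) yawdeg(tool x dir, world)
def st():
    o=get_obs();q=o["ee_rot"];a=2*np.arctan2(q[2],q[1]);return o,np.array(o["position"])*1000,a
o,p,a=st()
print("t",round(float(o["t"]),2),"pos",p.round(1),"yaw",round(np.degrees(a),2)%360,"q",np.round(o["ee_rot"],4),"F",np.round(o["force"],1),"w",round(float(o["gripper_width"])*85.4,1))
if len(sys.argv)>1:
    x,y,z,w=map(float,sys.argv[1:5]);d=np.array([x,y,z])-p
    da=(w-np.degrees(a)+180)%360-180
    print("tool cm",round((np.cos(a)*d[0]+np.sin(a)*d[1])/10,2),round((np.sin(a)*d[0]-np.cos(a)*d[1])/10,2),round(-d[2]/10,2),"yaw",round(-da,2))
E
python3 go.py 543.1 -356.5 110 87.5
```

```text
t 1.65 pos [ 440.3 -443.5  231.3] yaw 44.79 q [-0.      0.9246  0.381   0.    ] F [ 0.5 -0.1 -0.1] w 85.5
tool cm 13.43 1.06 12.13 yaw -42.71
```

```bash
python3 -m handwheel '[[3,0.3,0,-8],[7,0.6,0,-16],[10.5,0.8,0,-24],[13.43,1.06,0,-32],[13.43,1.06,4,-40],[13.43,1.06,8,-42.71],[13.43,1.06,12.1,-42.71],[13.43,1.06,12.1,-42.71],[13.43,1.06,12.1,-42.71]]' 3.6 40; python3 go.py 543.1 -356.5 31 87.5
python3 - <<'E'
from h import *
for n in("top","scene"):
    im=get_image(n);s=im["pixels"][150:330,300:540]; cv2.imwrite(f"pics/{n}1.png",cv2.resize(s,None,fx=3.3,fy=3.3))
E
```

```text
t: 2.55
position: [0.5432, -0.3565, 0.1107]
ee_rot: [-0.0, 0.722, 0.691, -0.0]
force: [0.3, 0.2, 0.9]
gripper_width: 0.422
t 2.55 pos [ 543.2 -356.5  110.7] yaw 87.49 q [-4.000e-04  7.224e-01  6.914e-01 -0.000e+00] F [0.3 0.2 0.9] w 36.0
tool cm -0.0 -0.01 7.97 yaw -0.01
```

View pics/top1.png

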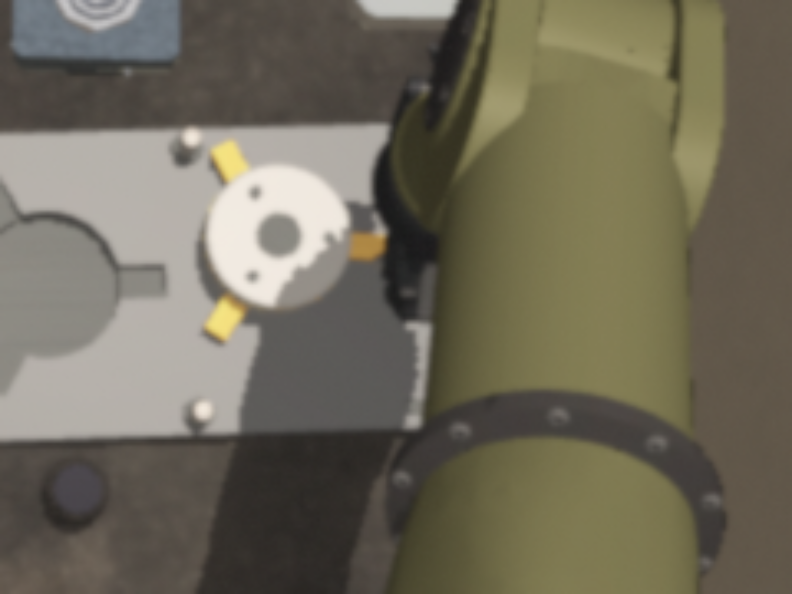

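View pics/scene1.png

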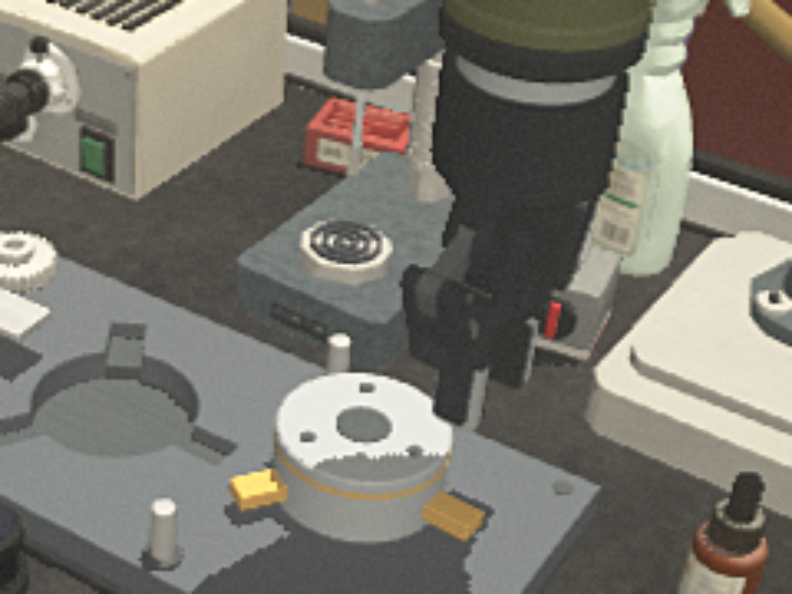

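The gripper hovers above the trailing lug with its jaws across it. Now descend.

```bash
python3 -m handwheel '[[0,0,2,0],[0,0,4,0],[0,0,6,0],[0,0,7.2,0],[0,0,7.95,0],[0,0,7.95,0],[0,0,7.95,0]]' 3.6 40; python3 -m handwheel '[[0,0,0,0],[0,0,0,0],[0,0,0,0],[0,0,0,0],[0,0,0,0]]' 0.5 40
python3 - <<'E'
from meas import *
for n in("top","scene"):
    im=get_image(n);s=im["pixels"][150:330,300:540]; cv2.imwrite(f"pics/{n}2.png",cv2.resize(s,None,fx=3.3,fy=3.3));print(circ(im,(.5456,-.2986),.066),lugs(im,.044).round(1).tolist())
E
python3 go.py
```

```text
t: 3.35
position: [0.5438, -0.3567, 0.0318]
ee_rot: [0.001, 0.722, 0.692, 0.0]
force: [-0.2, -0.4, 0.2]
gripper_width: 0.421
t: 3.85
position: [0.5438, -0.3567, 0.0319]
ee_rot: [0.001, 0.722, 0.692, 0.0]
force: [-0.1, 0.2, 5.9]
gripper_width: 0.172
(array([ 545.46087019, -299.03799876]), np.float64(-0.5720500628127771), 112) [[595.4, -271.4, 64.0], [499.1, -268.7, 91.0]]
(array([ 545.91377144, -298.18927944]), np.float64(-0.5146710443367523), 79) [[518.4, -295.6, 24.0], [495.6, -270.3, 140.0]]
t 3.95 pos [ 543.8 -356.8   31.9] yaw 87.49 q [9.000e-04 7.224e-01 6.915e-01 2.000e-04] F [-0.6  0.7  6.2] w 14.8
```

View pics/scene2.png

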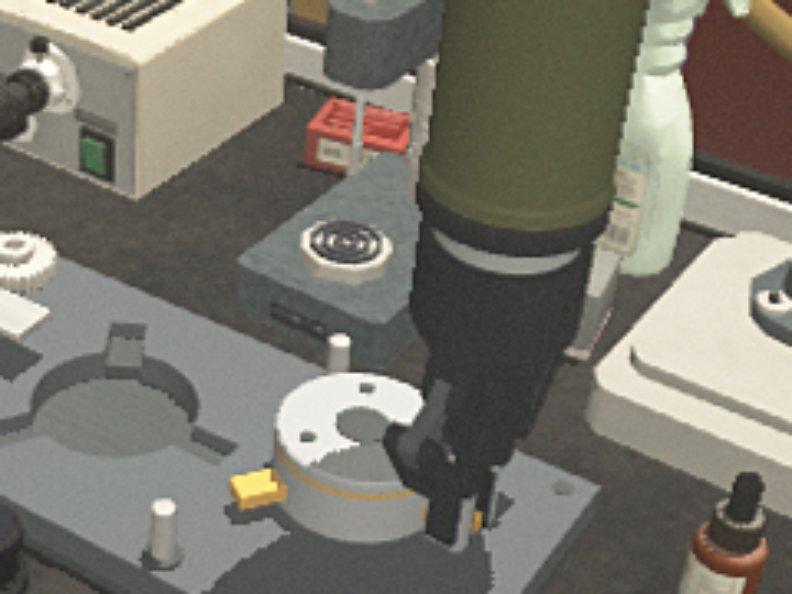

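Lug gripped (opening about 15 mm, master centre at (545.6,-298.7) in both cameras). Next: centre it between the posts and turn it to the nest's yaw.

```bash
python3 go.py 527.5 -357.3 31.9 92.03; python3 -m handwheel '[[0,-0.4,0,-1],[0,-0.8,0,-2],[-0.05,-1.2,0,-3],[-0.05,-1.6,0,-4],[-0.05,-1.63,0,-4.54],[-0.05,-1.63,0,-4.54],[-0.05,-1.63,0,-4.54]]' 0.5 90
python3 - <<'E'
from meas import *
for n in("top","scene"):
    im=get_image(n);s=im["pixels"][150:330,270:510]; cv2.imwrite(f"pics/{n}3.png",cv2.resize(s,None,fx=3.3,fy=3.3));c=circ(im,(.5255,-.299),.066);print(c,tonest(c[0]),[tonest(l).round(1).tolist() for l in lugs(im,.044)])
E
python3 go.py 522.65 -218.9 31.9 92.03
```

```text
t 3.95 pos [ 543.8 -356.8   31.9] yaw 87.49 q [9.000e-04 7.224e-01 6.915e-01 2.000e-04] F [-0.6  0.7  6.2] w 14.8
tool cm -0.12 -1.62 0.0 yaw -4.54
t: 4.65
position: [0.5288, -0.3562, 0.0321]
ee_rot: [0.002, 0.694, 0.72, 0.001]
force: [4.4, 0.8, 6.0]
gripper_width: 0.156
(array([ 525.9538486 , -298.64219037]), np.float64(-0.432724438998785), 112) [  0.48906794 -97.82090528] [[49.6, -67.9], [-46.8, -69.0]]
(array([ 527.37851913, -295.19316219]), np.float64(-2.4559281707671974), 87) [  2.03501851 -94.42450743] [[-27.8, -90.0], [-50.9, -70.8]]
t 4.75 pos [ 528.8 -356.2   32.1] yaw 92.09 q [0.0018 0.6941 0.7199 0.0011] F [3.5 1.2 5.8] w 13.3
tool cm 13.74 -0.11 0.02 yaw 0.06
```

View pics/top3.png

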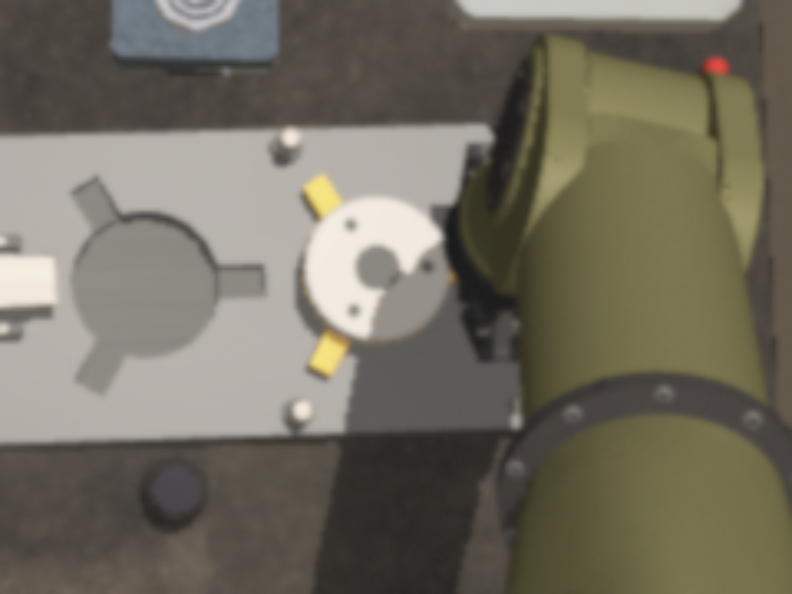

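```bash
python3 -m handwheel '[[1,0,0,0],[2.5,0,0,0],[4,0,0,0],[5.5,0,0,0],[7,0,0,0],[8.3,0,0,0],[8.8,0,0,0],[8.8,0,0,0]]' 0.5 90
python3 - <<'E'
from meas import *
for n in("top","scene"):
    im=get_image(n);s=im["pixels"][150:330,230:470]; cv2.imwrite(f"pics/{n}4.png",cv2.resize(s,None,fx=3.3,fy=3.3));c=circ(im,(.523,-.212),.066);print(c,tonest(c[0]),[tonest(l).round(1).tolist() for l in lugs(im,.044)])
E
python3 go.py 522.65 -218.9 31.9 92.03
```

```text
t: 5.55
position: [0.524, -0.2697, 0.032]
ee_rot: [0.002, 0.694, 0.72, -0.0]
force: [-0.9, -2.5, 8.7]
gripper_width: 0.159
(array([ 520.81797162, -211.18002173]), np.float64(-0.7070501046171435), 110) [ -1.54543342 -10.23169944] [[47.5, 18.8], [-48.9, 16.8]]
(array([ 521.26801199, -212.24534151]), np.float64(0.6402581455530062), 64) [ -1.13341207 -11.31229232] [[-26.7, -11.2], [-52.7, 15.0]]
t 5.65 pos [ 524.  -269.7   32. ] yaw 92.04 q [ 1.400e-03  6.944e-01  7.196e-01 -3.000e-04] F [-0.8 -2.4  9. ] w 13.2
tool cm 5.08 0.04 0.01 yaw 0.01
```

View pics/top4.png

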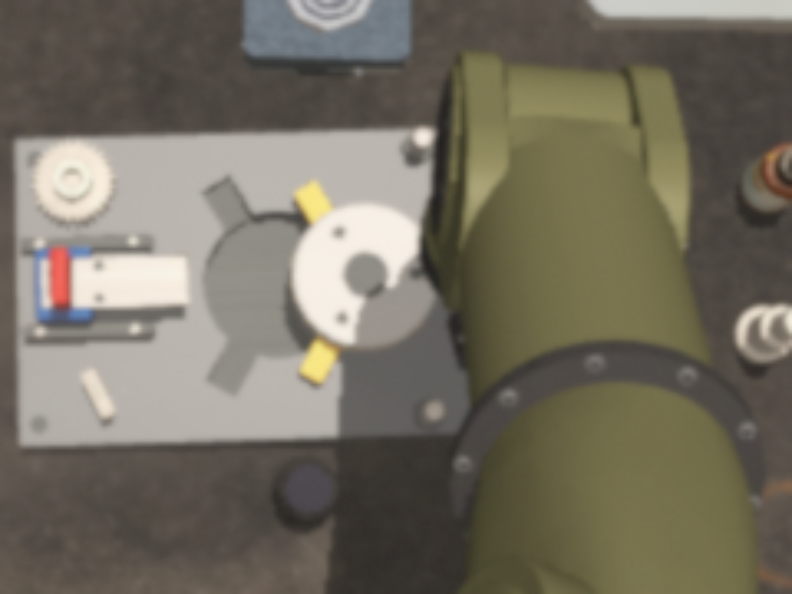

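View pics/scene4.png

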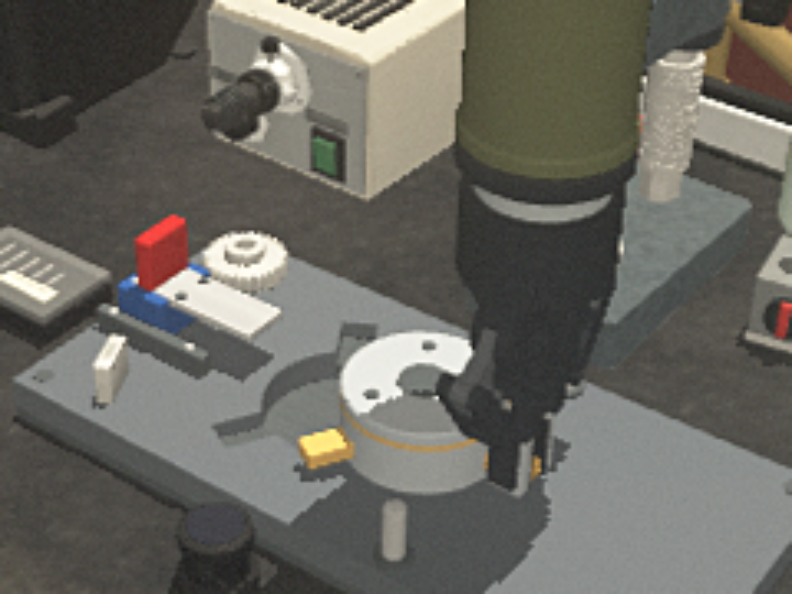

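```bash
python3 -m handwheel '[[1,0.03,0,0.5],[2,0.03,0,1],[3,0.03,0,1],[4,0.03,0,1],[4.6,0.03,0,1],[5.05,0.03,0,1],[5.05,0.03,0,1]]' 0.5 90
python3 - <<'E'
from meas import *
for n in("top","scene"):
    im=get_image(n);s=im["pixels"][150:330,210:450]; cv2.imwrite(f"pics/{n}5.png",cv2.resize(s,None,fx=3.3,fy=3.3));
    for z in (.066,.060):
        c=circ(im,(.5206,-.161),z);print(c,tonest(c[0]),[tonest(l).round(1).tolist() for l in lugs(im,z-.022)])
E
python3 go.py
```

```text
t: 6.35
position: [0.5213, -0.2179, 0.0307]
ee_rot: [-0.0, 0.7, 0.714, -0.001]
force: [0.5, 0.6, -3.7]
gripper_width: 0.158
(array([ 518.47452228, -158.7219035 ]), np.float64(-1.3700093493011405), 105) [-2.0292001  42.27650843] [[48.7, 69.6], [-49.5, 69.6]]
(array([ 519.31964709, -158.86886371]), np.float64(-1.1846723809463577), 106) [-1.18981142 42.09970378] [[49.7, 69.6], [-48.9, 69.5]]
(array([ 516.41021726, -162.77799543]), np.float64(0.1518381713985939), 58) [-4.23588762 38.29608543] [[-54.8, 65.2], [-3.3, -27.8]]
(array([ 522.63999657, -157.90240212]), np.float64(0.6629555863710156), 58) [ 2.16268901 42.94794285] [[-49.2, 70.0], [2.9, -24.0]]
t 6.45 pos [ 521.3 -217.8   30.3] yaw 91.07 q [-7.000e-04  7.005e-01  7.137e-01 -4.000e-04] F [ 0.5  0.4 -4. ] w 13.3
```

View pics/top5.png

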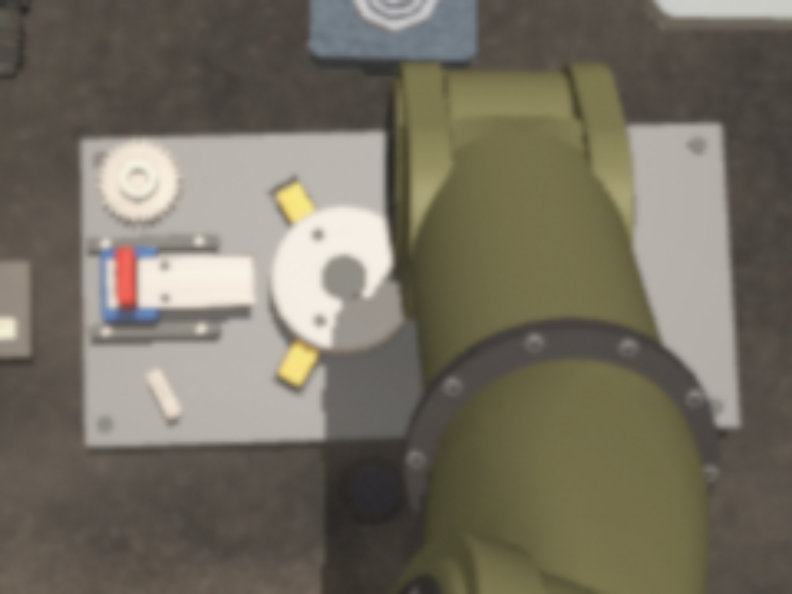

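View pics/scene5.png

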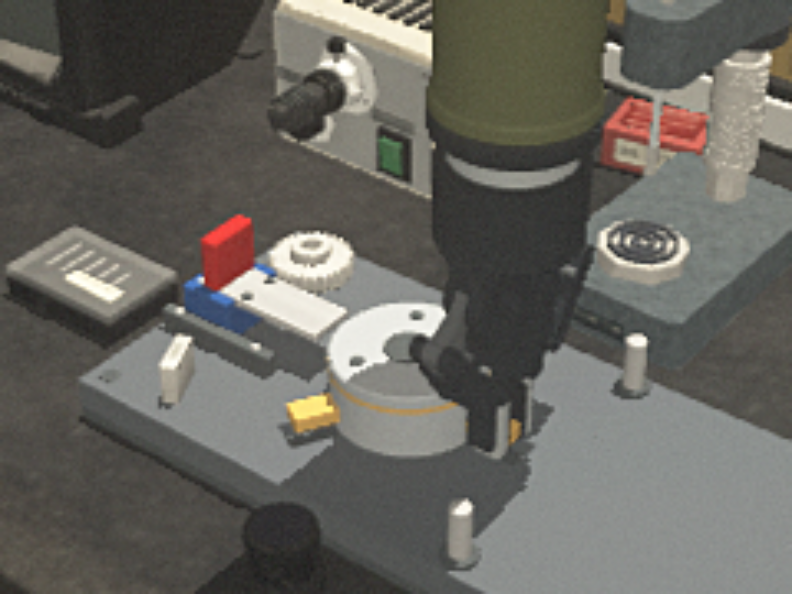

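```bash
python3 -m handwheel '[[-0.12,0.07,0,0],[-0.12,0.07,0,0],[-0.12,0.07,0,0]]' 0.5 90;  python3 -m handwheel '[[0,0,0,0],[0,0,0,0],[0,0,0,0],[0,0,0,0]]' 2.1 40
python3 - <<'E'
from meas import *
for n in("top","scene"):
    im=get_image(n);s=im["pixels"][150:330,210:450]; cv2.imwrite(f"pics/{n}6.png",cv2.resize(s,None,fx=3.3,fy=3.3));
    for z in (.066,.058,.048):
        c=circ(im,(.5206,-.161),z);print(z,c,tonest(c[0]),[tonest(l).round(1).tolist() for l in lugs(im,z-.022)])
E
python3 go.py
```

```text
t: 6.75
position: [0.5225, -0.219, 0.0304]
ee_rot: [-0.0, 0.701, 0.713, -0.0]
force: [-0.6, 0.8, -3.7]
gripper_width: 0.155
t: 7.15
position: [0.5231, -0.219, 0.031]
ee_rot: [0.0, 0.701, 0.714, 0.0]
force: [-0.1, -1.0, -1.1]
gripper_width: 0.248
0.066 (array([ 517.26098671, -159.73487462]), np.float64(-2.1216095610276073), 106) [-3.27785633 41.30715982] [[47.3, 68.6], [-50.0, 68.6]]
0.058 (array([ 518.37250646, -159.9271829 ]), np.float64(-1.869515084946594), 107) [-2.17384624 41.07559912] [[48.8, 68.5], [-49.2, 68.5]]
0.048 (array([ 519.7262149 , -160.15623748]), np.float64(-1.5763402720462552), 107) [-0.82910111 40.79873619] [[50.5, 68.4], [-48.2, 68.4]]
0.066 (array([ 527.51138628, -160.31805922]), np.float64(1.5265606352972287), 44) [ 6.94545225 40.36124366] [[-65.0, 55.1], [-37.0, 15.4], [-19.7, -37.6]]
0.058 (array([ 510.61791868, -168.2457444 ]), np.float64(-1.2249424600624195), 64) [-10.21823387  33.03694721] [[-57.7, 61.3], [-29.2, 21.1], [-11.8, -32.7]]
0.048 (array([ 520.72414479, -160.35990723]), np.float64(-0.38583603685221823), 64) [ 0.16098794 40.55984482] [[-48.5, 69.1], [-19.6, 28.2], [-1.8, -26.6]]
t 7.25 pos [ 523.  -219.    30.9] yaw 91.05 q [1.000e-04 7.006e-01 7.135e-01 1.000e-04] F [-0.7  0.6 -0.1] w 21.3
```

View pics/scene6.png

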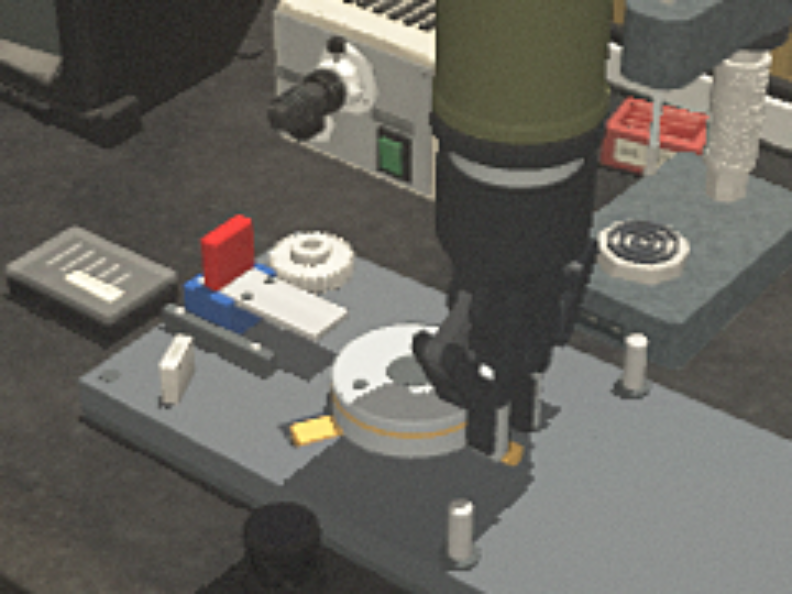

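View pics/top6.png

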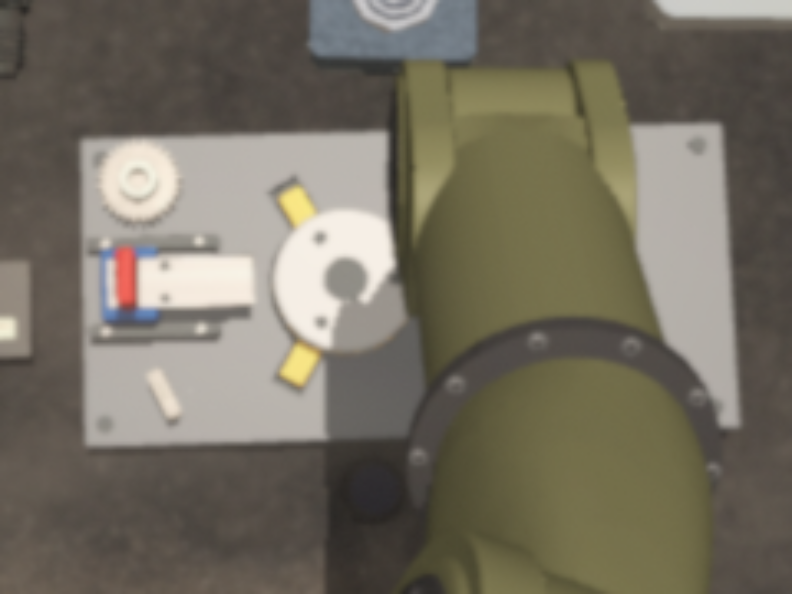

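Both cameras agree on a centre only when the top is taken at z = 48 mm, which is the fully-home height, and the lugs look flush. I'll back off upwards and check.

```bash
python3 -m handwheel '[[0,0,-2,0],[0,0,-5,0],[0,0,-9,0],[0,0,-13,0],[4,0,-13,0],[8.5,0,-13,0],[13,0,-13,0],[17.5,0,-13,0],[22.3,0.06,-13,-0.9],[22.3,0.06,-13,-0.9]]' 2.1 40; python3 go.py 514.7 4 64 92.03
python3 - <<'E'
from meas import *
for n in("top","scene"):
    im=get_image(n);s=im["pixels"][150:330,190:430]; cv2.imwrite(f"pics/{n}7.png",cv2.resize(s,None,fx=3.3,fy=3.3));
    for z in (.066,.058,.048):
        c=circ(im,(.5206,-.161),z);print(z,c,tonest(c[0]),[tonest(l).round(1).tolist() for l in lugs(im,z-.022)])
    for a in place_of(im,"master_top")[:2]: print(a, ray(im,a["xy"],.048)*1000)
    print([ (a["score"],ray(im,a["xy"],.072)*1000) for a in place_of(im,"gate_pad")[:2]])
E
```

```text
t: 8.25
position: [0.5192, 0.0124, 0.1616]
ee_rot: [-0.001, 0.691, 0.723, 0.002]
force: [-0.5, -0.4, 0.4]
gripper_width: 0.246
t 8.25 pos [519.2  12.4 161.6] yaw 92.58 q [-0.0009  0.691   0.7229  0.0021] F [-0.5 -0.4  0.4] w 21.0
tool cm -0.82 -0.49 9.76 yaw 0.55
0.066 (array([ 517.83075919, -160.53582095]), np.float64(-1.6535004092189336), 110) [-2.73681316 40.48653323] [[47.0, 68.7], [-3.5, -15.8], [-50.1, 68.6]]
0.058 (array([ 518.95650739, -160.77977431]), np.float64(-1.377007383890144), 109) [-1.62041297 40.20285585] [[48.4, 68.6], [-2.4, -16.4], [-49.3, 68.5]]
0.048 (array([ 520.3693478 , -161.06130517]), np.float64(-1.0381459945417957), 108) [-0.21843184 39.87145495] [[50.2, 68.5], [-1.1, -17.3], [-48.4, 68.4]]
{'xy': [312.5, 235.3], 'score': 0.59} [ 518.48173774 -157.54888952   48.        ]
[(0.66, array([524.5939725 , -36.53062236,  72.        ])), (0.28, array([ 512.88467122, -194.51851937,   72.        ]))]
0.066 (array([ 526.26772429, -159.66920946]), np.float64(1.621697652463907), 58) [ 5.72555482 41.05374016] [[-65.7, 55.7], [-19.2, -27.3]]
0.058 (array([ 510.41394521, -168.51144623]), np.float64(-1.1353708529673532), 120) [-10.43149123  32.77863743] [[-58.4, 62.0], [-11.2, -22.2]]
0.048 (array([ 520.54994805, -160.53928089]), np.float64(-0.35813100924605135), 120) [-1.94533807e-02  4.03867543e+01] [[-49.2, 69.8], [-1.2, -15.9]]
{'xy': [336.0, 261.7], 'score': 0.62} [ 524.01531506 -160.83155873   48.        ]
[]
```

View pics/scene7.png

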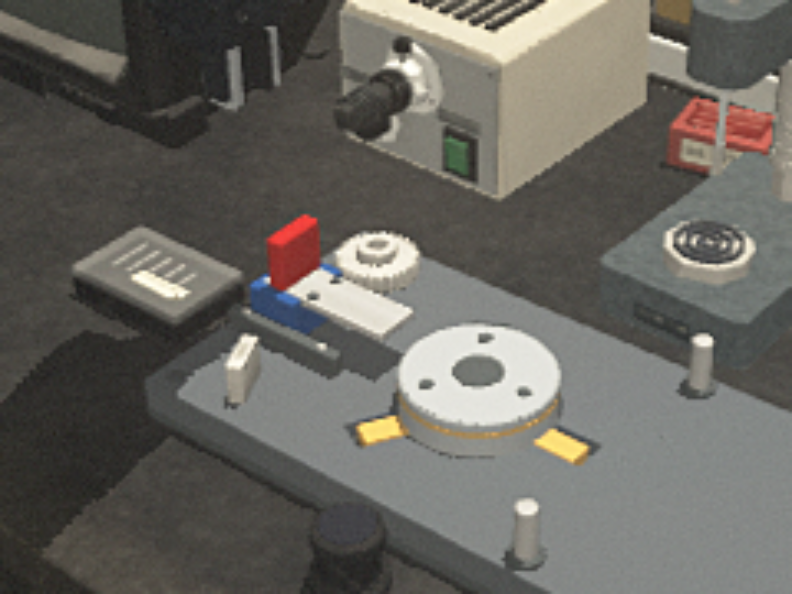

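View pics/top7.png

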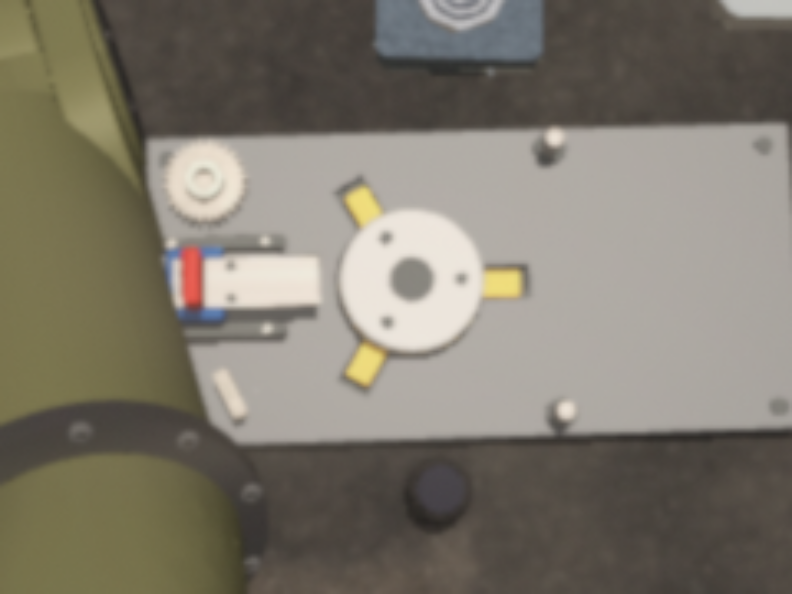

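The master is home: all three lugs sit flush in their notches, with the top centre at nest (0, 40) in both cameras at z = 48. Now the gate: shut the fingers and come down behind the pad.

```bash
python3 -m handwheel '[[0,0,0,0],[-0.3,-0.2,0,0.3],[-0.5,-0.4,0,0.5],[-0.5,-0.48,3,0.5],[-0.5,-0.48,6,0.5],[-0.5,-0.48,8,0.5],[-0.5,-0.48,9.7,0.5],[-0.5,-0.48,9.7,0.5],[-0.5,-0.48,9.7,0.5]]' 0 40; python3 go.py 515.8 -10 65 92.03
python3 - <<'E'
from meas import *
for n in("top","scene"):
    im=get_image(n);s=im["pixels"][150:330,150:390]; cv2.imwrite(f"pics/{n}8.png",cv2.resize(s,None,fx=3.3,fy=3.3));
    hsv=cv2.cvtColor(im["pixels"],cv2.COLOR_BGR2HSV);m=cv2.inRange(hsv,(0,150,90),(6,255,255))|cv2.inRange(hsv,(174,150,90),(180,255,255))
    k,l,s,c=cv2.connectedComponentsWithStats(m)
    for i in range(1,k):
        w=ray(im,c[i],.089 if n=="top" else .072)*1000
        if s[i,4]>15 and abs(w[1]+30)<80 and abs(w[0]-516)<60: print(n,c[i],s[i],w.round(1),tonest(w))
E
```

```text
t: 9.45
position: [0.5147, -0.0014, 0.064]
ee_rot: [-0.0, 0.698, 0.716, -0.0]
force: [0.5, -0.2, 0.3]
gripper_width: -0.001
t 9.45 pos [514.7  -1.4  64. ] yaw 91.43 q [-2.000e-04  6.982e-01  7.159e-01 -1.000e-04] F [ 0.5 -0.2  0.3] w -0.1
tool cm -0.87 0.08 -0.1 yaw -0.6
scene [278.64015152 225.82575758] [271 215  16  23 264] [517.9 -28.2  72. ] [  2.0512041  172.73979698]
```

View pics/scene8.png

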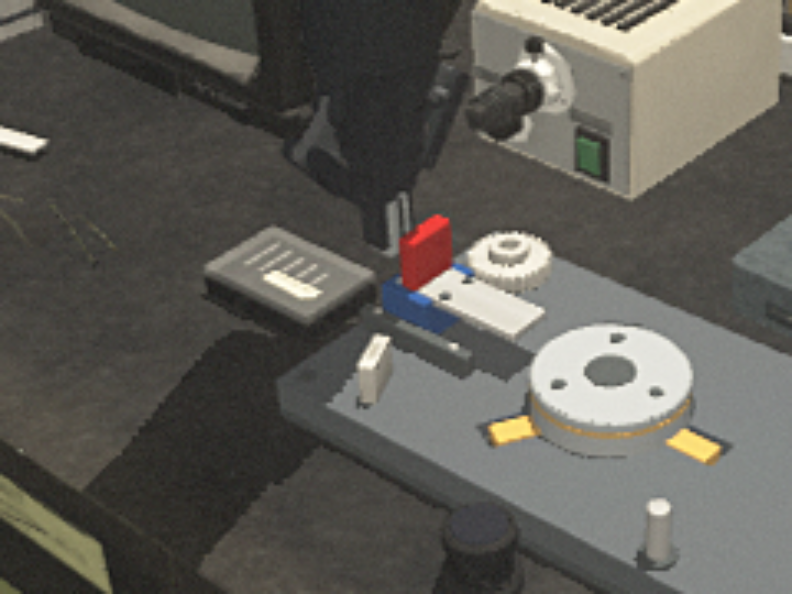

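View pics/top8.png

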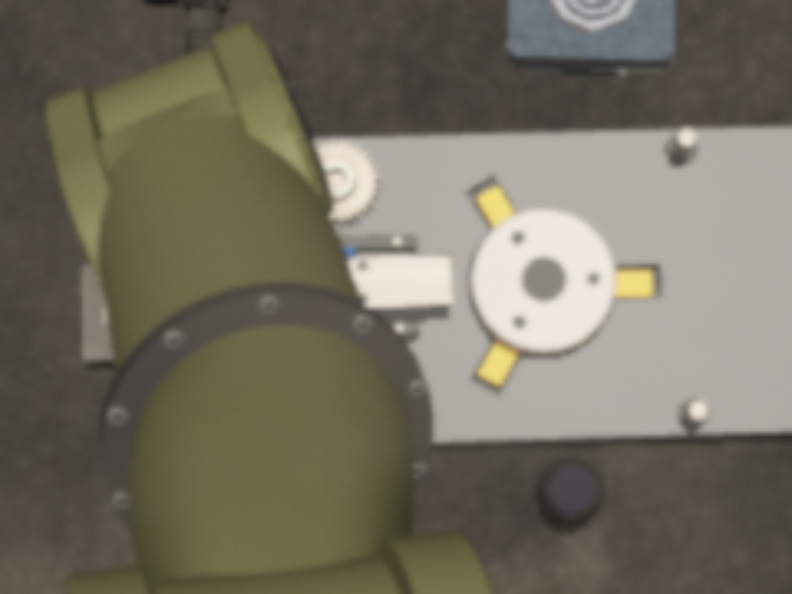

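```bash
python3 -m handwheel '[[-0.5,0.07,0,0],[-1,0.07,0,-0.6],[-2,0.07,0,-0.6],[-3,0.07,0,-0.6],[-4,0.07,0,-0.6],[-4.8,0.07,0,-0.6],[-5.3,0.07,0,-0.6],[-5.3,0.07,0,-0.6]]' 0 40; python3 go.py
python3 - <<'E'
from meas import *
for n in("top","scene"):
    im=get_image(n);s=im["pixels"][150:330,170:410]; cv2.imwrite(f"pics/{n}9.png",cv2.resize(s,None,fx=3.3,fy=3.3))
E
```

```text
t: 10.35
position: [0.5178, -0.0542, 0.0643]
ee_rot: [0.0, 0.695, 0.719, 0.001]
force: [0.8, 7.0, 5.7]
gripper_width: 0.0
t 10.35 pos [517.8 -54.2  64.3] yaw 92.01 q [3.000e-04 6.946e-01 7.194e-01 1.200e-03] F [0.8 7.  5.7] w 0.0
```

View pics/scene9.png

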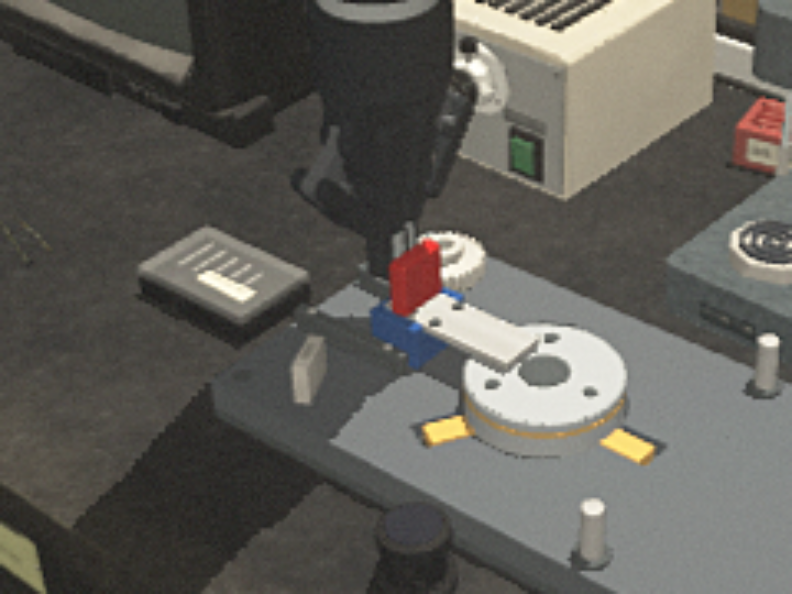

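View pics/top9.png

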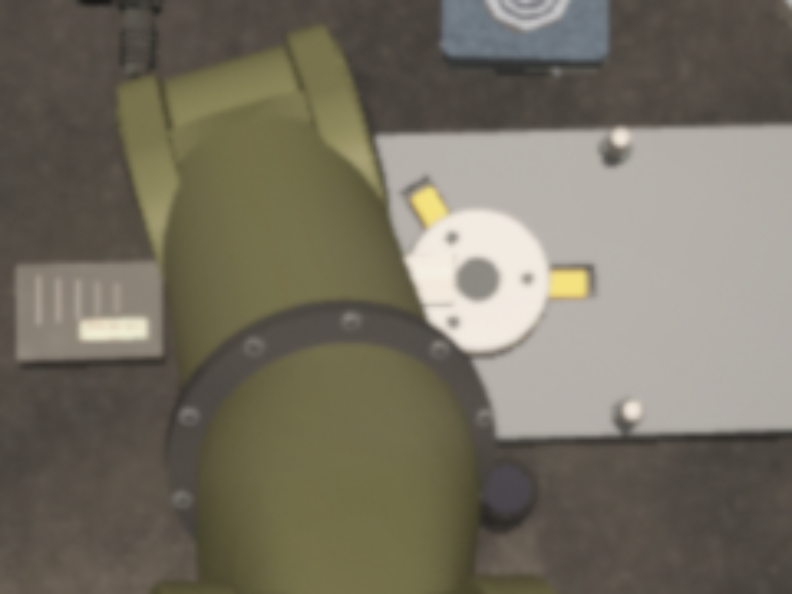

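The tongue passes over the master and the force is 7 N, so the gate is not yet at its end. Keep pushing until the force rises above the spring's 8 N.

```bash
python3 -m handwheel '[[-0.3,0,0,0],[-0.6,0,0,0],[-0.6,0,0,0],[-0.6,0,0,0]]' ; python3 -m handwheel '[[-0.2,0,0,0],[-0.4,0,0,0],[-0.4,0,0,0],[-0.4,0,0,0]]'
```

```text
t: 10.85
position: [0.5179, -0.0575, 0.0644]
ee_rot: [-0.001, 0.694, 0.72, 0.002]
force: [-0.2, 11.9, 6.2]
gripper_width: 0.003
t: 11.25
position: [0.5179, -0.0578, 0.0644]
ee_rot: [-0.002, 0.693, 0.721, 0.003]
force: [-1.5, 21.6, 5.9]
gripper_width: 0.002
```

Force jumps to 21.6 N with no further motion at TCP y = -57.8. That is the end stop, 45 mm from first contact at about -12.8. Now ease back.

```bash
python3 -m handwheel '[[0.7,0,0,0],[1.5,0,0,0],[2.5,0,0,0],[3.5,0,0,0],[4.5,0,0,0],[5.5,0,0,0],[6.5,0,0,0],[7.2,0,0,0],[7.2,0,-3,0],[7.2,0,-7,0]]'; python3 -m handwheel '[[0,0,-4,0],[3,0,-8,0],[7,0,-10,0],[11,0,-10,0],[15,0,-10,0],[15,0,-10,0],[15,0,-10,0]]'
python3 go.py
python3 - <<'E'
from meas import *
for n in("top","scene"):
    im=get_image(n);s=im["pixels"][150:330,190:430]; cv2.imwrite(f"pics/{n}10.png",cv2.resize(s,None,fx=3.3,fy=3.3))
    cv2.imwrite(f"pics/{n}10full.png",im["pixels"])
    c=circ(im,(.5206,-.161),.048);print(c,tonest(c[0]),[tonest(l).round(1).tolist() for l in lugs(im,.026)])
    for t,z in [("gear",.026),("block",.026),("dropper",0),("shaft",0),("loupe",0),("stylus",0),("gate_pad",.072)]:
        print(t,[(np.round(a["xy"],1).tolist(),np.round(ray(im,a["xy"],z)[:2]*1000,1).tolist()) for a in place_of(im,t)[:1]])
E
```

```text
t: 12.25
position: [0.5127, 0.0076, 0.1327]
ee_rot: [-0.002, 0.694, 0.72, -0.002]
force: [2.1, -0.8, 0.7]
gripper_width: 0.003
t: 12.95
position: [0.5087, 0.1582, 0.2334]
ee_rot: [-0.0, 0.694, 0.72, -0.001]
force: [-0.6, -0.0, 0.4]
gripper_width: -0.005
t 12.95 pos [508.7 158.2 233.4] yaw 92.16 q [-0.000e+00  6.936e-01  7.203e-01 -7.000e-04] F [-0.6 -0.   0.4] w -0.5
(array([ 520.36275095, -161.04206291]), np.float64(-1.026453835378063), 108) [-0.22434294 39.89091881] [[50.3, 68.4], [-1.0, -17.4], [-48.3, 68.4]]
gear [([253.9, 204.7], [583.7, -38.1])]
block [([258.4, 270.9], [448.3, -49.6])]
dropper [([464.5, 207.2], [587.7, -479.4])]
shaft [([460.8, 252.3], [492.0, -468.5])]
loupe [([322.7, 294.0], [403.9, -180.4])]
stylus [([195.4, 245.3], [502.3, 82.3])]
gate_pad [([247.1, 231.7], [521.2, -29.0])]
(array([ 520.46709115, -160.58559357]), np.float64(-0.3474260353984428), 120) [-0.10389881 40.34340566] [[-48.1, 69.1], [-1.1, -15.8]]
gear [([305.5, 232.9], [581.7, -37.7])]
block []
dropper [([516.6, 340.6], [593.4, -475.4])]
shaft [([485.1, 379.5], [488.9, -469.8])]
loupe [([293.7, 325.7], [393.5, -175.5])]
stylus [([239.5, 241.0], [503.0, 73.0])]
gate_pad [([275.0, 226.3], [512.5, -24.0])]
```

View pics/scene10.png

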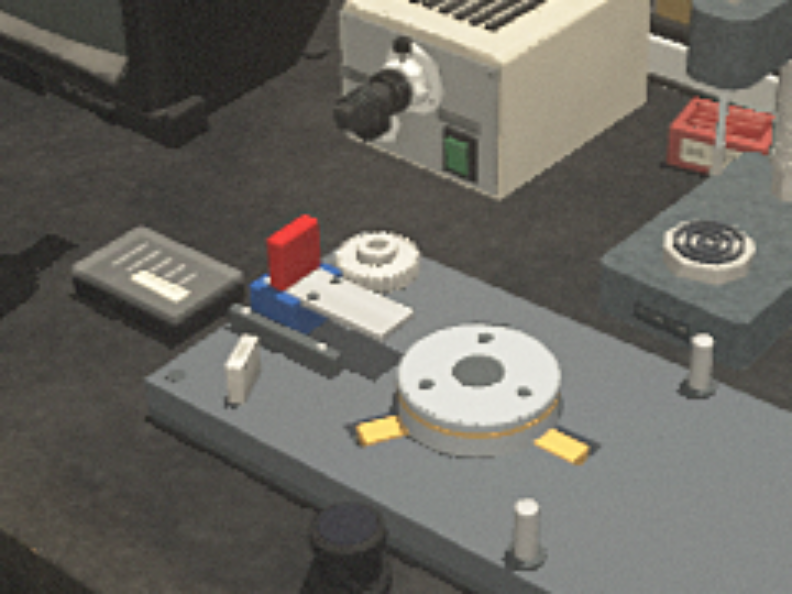

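View pics/top10full.png

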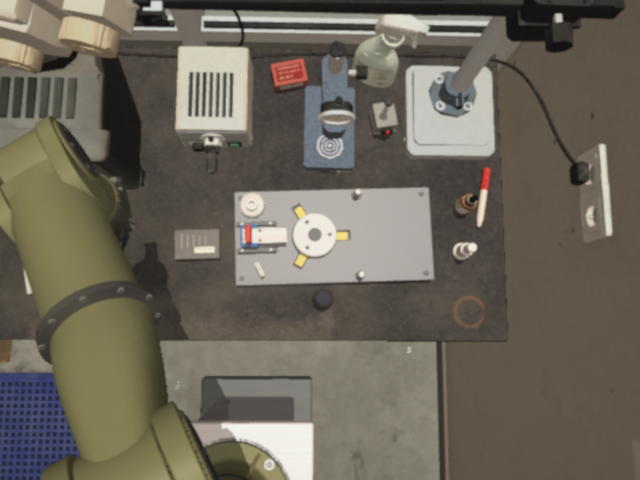

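The master is home, the gate is back at rest with the pad at the same pixels as before the push, and the bystanders have not moved. The arm is clear with no force on the tool.

```bash
python3 -c "
from station import *
print(job_done())"
```

```text
the job is handed in; nothing more can be done
None
```

The job is done and handed in at about 13 s of robot time. The master is fully home, and the gate was pushed to its end and has sprung back.

**What I did**
- **Slide:** I gripped the master's trailing lug, turned it to the nest's yaw and slid it between the posts without touching them.
- **Seating:** I opened the fingers over the pocket and it dropped straight home, with no extra turning needed. Until then the grip carried its weight for a moment over the pocket, at deck level (about 4 N).
- **Gate:** I pushed the red pad with the fingers shut until it stopped, 45 mm from first contact. The force rose to 21.6 N there, against the spring's 8 N. The tongue passed over the master. I then eased back and moved clear.

**Last checks**
- **Master:** Both cameras put its top centre within about 0.5 mm of nest (0, 40). This holds only when the top is taken at 22 mm above the deck, the fully home height. All three lugs look flush in their notches.
- **Gate:** The pad is back where it was in the picture before the push, and the tool reads no force.
- **Bystanders:** All six stand where they were, within about 10 mm of network scatter; the pictures show no visible change.

**What disagreed**
- The networks' point readings scattered by up to about 10 mm between cameras, and the block was not found in the last scene picture. I relied on my own edge fits and the pictures instead.
- About 6 N of vertical force, cause unknown, showed on the tool while it pushed the pad.

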